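# Zero the parcel scale

### The arm

A 6-joint arm with a two-finger parallel gripper is mounted at the origin on the work surface. World frame = base frame: x ahead of the robot, y to its left, z up, the work surface at z = 0. Lengths are in m, angles in degrees, forces in N, time in s.
With the tool pointing down it reaches from about 0.375 to 0.9 m from the base axis. Payload 3.1 kg.
Tool frame: the origin (TCP) lies on the centre line of the jaws, within the pads' length; the fingertips stand 25 mm ahead of it and the grasp point (between the pads) lies 6 mm ahead of it; z points along the fingers, y is the line along which they close (so a half turn about z gives the same grasp; the last joint's range is limited). The gripper opens to 87 mm and grips with 3 to 60 N. Pads are 19 mm wide; open, the fingers measure 117 mm over their backs; the gripper's body (75 mm by 190 mm) begins 51 mm behind the grasp point.
Start: joints at [53.6, 30.224, 82.088, -0, 67.689, -10.227], TCP at [0.276, 0.561, 0.219] pointing down, gripper open.
Joint ranges: [-176.69, 176.69], [-43.24, 126.21], [12.49, 139.97], [-82, 262], [0, 151.66], [-163.58, 163.58]. Speed limits (degrees/s): [159.86, 159.86, 180, 180, 180, 180].

### API

Orientations are given as a 3x3 rotation matrix whose columns are the frame's x, y, z axes.
In Python, from rig import bot, cams, models gives the robot as it stands. The module is installed in compiled form; this text tells all that it offers.
- The arm moves only by the shell command python3 -m handwheel 'ROWS' [OPENING]. ROWS is JSON, a list of rows, each a list of 6 numbers: the shift along the world's x, y, z each as a share of 1 m, from -1 to 1, then the turn, a rotation vector about the world's x, y, z each as a share of 2 rad, from -1 to 1. In form: [[dx, dy, dz, wx, wy, wz], ...]. A call has exactly 8 rows; each row is the pose to reach, as a shift and turn from the pose commanded when the call began; what a row does not reach only later rows make up. A row lasts 1/12 s, in which the tool goes at most 41.7 mm and 7.16 degrees, less where a joint would pass 70% of its speed; a pose out of reach is approached as far as the arm can. A call with a number of a shift or a turn outside -1 to 1 is refused whole. A call with a gripper value outside its range is refused whole. OPENING is the opening, from -1 (shut) to 1 (fully open), so that 0 is half open, set as the call begins (- or left out, the last holds). The fingers move at their own pace and stop on an object; the grip force is fixed at half the most. Time passes only in rows, so rows that repeat a pose let the fingers close, or fill a call up. It gives the time, the measured TCP pose, the force, the opening and the grip force at its end, in the units of the state.
- bot.read_state(): the state, without advancing time (a new reading comes with each control period).
- cams.capture(name): name is "scene" or "top"; returns (picture, depth): 384x512x3 uint8, blue, green, red; 384x512 float32, m along the optical axis (not along the pixel's ray), 0 where there is no reading.
- cams.calibration(name): a dict with "mtx" (3x3 intrinsics, pixels), "dist_coeffs" ([k1, k2, p1, p2, k3] as OpenCV has them; the pictures are not rectified), "R" (3x3) and "t" (3): a world point X has camera coordinates R X + t. Camera axes: x right, y down, z forward; pixel columns grow to the right and rows downward; lengths in m; the calibration is good to about 2 mm. A picture is of the moment at which its call begins. calibration takes no time and is no camera call.
- bot.hand_in(): hands the job in; it is judged then, once.
Trained networks look in the newest picture that a camera, given by its name, has taken for a name from the list of things; names that differ only in an ending like _2 or _b are one class to them, and where a whole thing is asked for, a point or a joint stands for the part that bears it (a point fixed in the world has none). Each returns a list of dicts, best first, with "conf" (0 to 1); they miss things now and then, are a little off and sometimes report something else, mostly with a low value. They report only what shows in the picture. A call takes as long as a camera call.
- models.spot_in(query, camera): "position" ([column, row] in pixels, amid what is visible of it).
- models.tip_of(query, camera): "position" ([column, row] in pixels: a listed point, or the origin of a listed thing).
The state is a dict: "time_s": time; "joint_positions": joint angles; "qvel": joint speeds; "tau": joint torques, N m; "position": TCP position; "tcp_rot": TCP orientation; "force": force on the tool from outside, world axes, zero at the start; "moment": the same for the moment, N m; "opening": opening from 0.0 (shut) to 1.0 (fully open); "grasp_force": force on a finger pad.
Only numpy, scipy, OpenCV 4.12 (cv2) and the standard library are available. Lean on these libraries where they do the work, as an engineer would, in place of code of your own. Each camera call takes 0.05 s, during which the arm holds its last target. There are 200 camera calls.

### The job

Zero the parcel scale, with the empty carton on its pan: push the metal guard plate fully back so that it uncovers the round well, then reach down into that well, press the sunken zero key all the way down, keep it down for about two seconds and let it come up again. Leave the guard open, leave the key in the square well unpressed, and do not pick up or shift the jar, tape roll and tape dispenser beside the scale.

Things in the scene. Friction and masses are not known exactly. Their poses are not given: they have to be found in the camera images.
- scale: White and grey parcel scale, fixed on the table. Origin on the table surface midway between the two wells; x points from the console's front edge back to the steel pan, y left, z up. Console: x -45 to 105 mm, y -147 to 147 mm, top at 65 mm, flat dark display in the middle; a carton fixed on the pan behind rises to 91 mm. The wells are at y +100 and -100 mm; which is which differs from run to run.
- round_well_mouth (a point): Centre of the mouth of the round well, level with the console's top, 65 mm above the table. The well is straight, 50 mm in diameter; the key's top lies 23 mm below the mouth. Axes as the scale's. At the start the guard plate covers it. Two rails, 5 mm wide and 7 mm high, flank the plate 35 mm either side of the centre.
- zero_key_top (a point): Centre of the top face of the zero key at the bottom of the round well: a round grey cap, 34 mm in diameter; its top is 42 mm above the table when up. It moves with the key.
- zero_key (a joint): Travel of the zero key in m: 0 up, 0.006 fully down. A spring returns it; it takes 1.5 N to start it and 5 N to bring it fully down.
- guard (a joint): Travel of the guard plate in m along the scale's +x (away from the robot): 0 fully covering the round well, 0.066 fully back against its stop, the well clear. At the start it is between 0 and 0.012. It slides level against a friction of about 2 N and stays where it is left.
- guard_lip (a point): Centre of the front face of the guard's upright lip, 80 mm above the table; push it along the scale's +x. The guard is a dark steel plate 66 mm long, 64 wide, 4 thick, its top 70 mm above the table; the lip, 52 mm wide and 6 thick, crosses its front end and rises to 90 mm. This point is 33 mm in front of the well's centre with the guard at 0, 33 mm behind it at 0.066.
- power_key_top (a point): Centre of the top face of the other key, a square grey cap 32 mm wide, 23 mm down in an open square well 50 mm wide with no guard. Not to be pressed.
- power_key (a joint): Travel of that other key in m, 0 up, 0.006 fully down; it is to stay up.
- honey_jar_mid (a point): Middle of a loose honey jar, 60 mm in diameter and 85 mm high, on the table beside the scale. To be left alone.
- tape_roll_mid (a point): Middle of a loose roll of tape lying flat on the table, 90 mm in diameter and 24 mm high, beside the scale. To be left alone.
- tape_dispenser_mid (a point): A point 30 mm above the underside of a loose blue tape dispenser, 130 x 50 mm and about 75 mm high, on the table beside the scale. To be left alone.

How it is judged:
By the outcome, as a careful person would: the job done as asked, in the order asked, and still so for the second after the job is handed in, with the robot touching nothing.
It also fails if it takes over 45 s, if anything falls off the work surface, if the arm or the gripper's body presses on something with over 40 N, if the wrist force passes 120 N, or if a joint passes its speed limit or range.

## Working session

There is one attempt and no reset: what is moved stays moved. The work goes in short steps, Python scripts to look and compute and a shell command to move; the robot and the scene stay as the last step left them, time stands still between calls to the robot, and variables do not carry over. Pictures are saved under pics/ and viewed, at most 10 in all, crops included, and the job is handed in when it is done.

```bash
mkdir -p pics
cat > h.py <<'E'
import numpy as np,cv2
from rig import bot,cams,models
def ray_z(cam,px,z):
    c=cams.calibration(cam);K=np.array(c["mtx"]);R=np.array(c["R"]);t=np.array(c["t"])
    u=cv2.undistortPoints(np.array([[px]],float),K,np.array(c["dist_coeffs"]))[0,0]
    d=R.T@np.array([u[0],u[1],1]);o=-R.T@t
    return o+d*(z-o[2])/d[2]
E
python3 - <<'E'
from h import *
for c in("scene","top"):
    p,d=cams.capture(c);cv2.imwrite(f"pics/{c}0.png",p);np.save(f"pics/{c}d.npy",d)
for n,z in[("scale",0),("round_well_mouth",.065),("guard_lip",.08),("power_key_top",.042),("honey_jar_mid",.042),("tape_roll_mid",.012),("tape_dispenser_mid",.03)]:
    for c in("scene","top"):
        for r in models.tip_of(n,c)[:2]: print(n,c,np.round(r["position"],1),round(r["conf"],2),ray_z(c,r["position"],z).round(4))
s=bot.read_state();print(s["time_s"],s["position"],np.round(s["tcp_rot"],3),s["opening"],s["force"])
E
```

```text
scale scene [265.2 216.7] 0.76 [0.5366 0.0529 0.    ]
scale top [244.8 198.8] 0.82 [0.5438 0.0507 0.    ]
round_well_mouth scene [215.8 197. ] 0.61 [ 0.5745 -0.0442  0.065 ]
round_well_mouth top [283.6 184.6] 0.59 [ 0.5742 -0.0451  0.065 ]
round_well_mouth top [165.5 247.6] 0.45 [0.4223 0.2448 0.065 ]
guard_lip scene [218.  182.8] 0.97 [ 0.5464 -0.0496  0.08  ]
guard_lip top [282.9 195.4] 0.65 [ 0.5467 -0.0417  0.08  ]
honey_jar_mid scene [366.8 226.6] 0.88 [0.5428 0.2667 0.042 ]
honey_jar_mid top [156.7 202.2] 0.64 [0.5345 0.2717 0.042 ]
tape_roll_mid scene [362.1 197. ] 0.65 [0.4196 0.2515 0.012 ]
tape_roll_mid top [164.3 245. ] 0.6 [0.426 0.258 0.012]
tape_dispenser_mid scene [160.8 199.9] 0.69 [ 0.5852 -0.1757  0.03  ]
tape_dispenser_mid top [339.5 180.9] 0.65 [ 0.5858 -0.1912  0.03  ]
0.8 [0.27562639 0.56092205 0.21887352] [[-0.897  0.441  0.   ]
 [ 0.441  0.897  0.   ]
 [ 0.     0.    -1.   ]] 1.000069940101991 [-0.51697035  0.70497519  0.04074252]
```

View pics/top0.png

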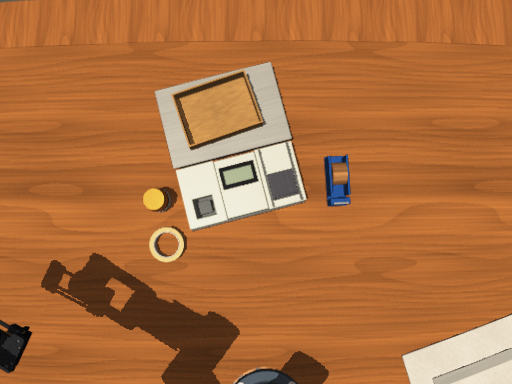

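View pics/scene0.png

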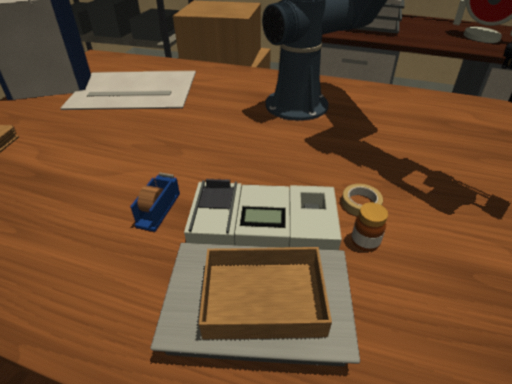

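The top view shows the guarded round well on the right (plate around 284,184) and the square well at (204,206). The scale is yawed about +13°. The jar (155,199) and roll (167,244) are on the left, and the dispenser (339,181) is on the right. I'll zoom in for a better pose.

Run:
```python
from h import *
p=cv2.imread("pics/top0.png")
cv2.imwrite("pics/crop1.png",cv2.resize(p[130:235,170:312],None,fx=5.5,fy=5.5,interpolation=cv2.INTER_CUBIC))
```

```text
(no output)
```

View pics/crop1.png

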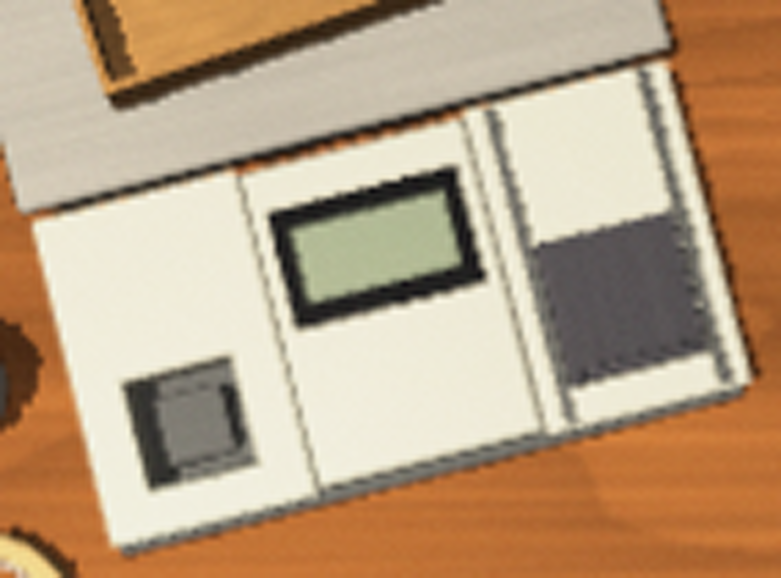

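Run:
```python
from h import *
f=lambda c,z:ray_z("top",[(c[0]+.5)/5.5-.5+170,(c[1]+.5)/5.5-.5+130],z)
W=np.array([f(c,.065)[:2] for c in[(35,220),(112,545),(748,388),(670,63)]])
L=np.array([[.105,.147],[-.045,.147],[-.045,-.147],[.105,-.147]])
a,b=W-W.mean(0),L-L.mean(0)
th=np.arctan2((b[:,0]*a[:,1]-b[:,1]*a[:,0]).sum(),(a*b).sum())
R=np.array([[np.cos(th),-np.sin(th)],[np.sin(th),np.cos(th)]])
o=W.mean(0)-R@L.mean(0)
print("yaw",np.degrees(th),"o",o,"res",(W-L@R.T-o).round(4).tolist())
for n,c,z in[("back",(606,230),.07),("front",(642,368),.09),("sq",(190,422),.065)]: print(n,R.T@(f(c,z)[:2]-o))
for x,y in[(0,-.1),(.033,-.1),(-.033,-.1),(-.08,-.1),(-.08,-.09)]: print(x,y,(R@[x,y]+o).round(4))
print("x",R[:,0])
for n,c in [("guard_lip","scene"),("guard_lip","top")]: pass
print("lip scene",R.T@(np.array([.5464,-.0496])-o),"top",R.T@(np.array([.5467,-.0417])-o))
```

```text
yaw 13.377269867107781 o [0.54572102 0.05300717] res [[-0.0004, -0.0007], [0.0002, -0.0008], [-0.0003, 0.0019], [0.0005, -0.0004]]
back [ 0.03838638 -0.10031437]
front [-0.02587112 -0.09865777]
sq [-0.0002047   0.09974176]
0 -0.1 [ 0.5689 -0.0443]
0.033 -0.1 [ 0.601  -0.0366]
-0.033 -0.1 [ 0.5368 -0.0519]
-0.08 -0.1 [ 0.491  -0.0628]
-0.08 -0.09 [ 0.4887 -0.0531]
x [0.97286774 0.23136197]
lip scene [-0.02307884 -0.0999803 ] top [-0.02095922 -0.09236405]
```

```bash
python3 -m handwheel '[[0.01,-0.025,0,0,0,0.02],[0.02,-0.06,0,0,0,0.06],[0.035,-0.1,0,0,0,0.11],[0.05,-0.135,0,0,0,0.16],[0.065,-0.17,0,0,0,0.21],[0.08,-0.205,0,0,0,0.26],[0.09,-0.24,0,0,0,0.31],[0.104,-0.274,0,0,0,0.345]]' -1
python3 -m handwheel '[[0.013,-0.034,0,0,0,0],[0.026,-0.068,0,0,0,0],[0.039,-0.102,0,0,0,0],[0.052,-0.136,0,0,0,0],[0.065,-0.17,0,0,0,0],[0.078,-0.204,0,0,0,0],[0.09,-0.238,0,0,0,0],[0.1,-0.265,0,0,0,0]]'
```

```text
time_s: 1.47
position: [0.3794, 0.2851, 0.219]
tcp_rot: [[-0.972, -0.236, -0.0], [-0.236, 0.972, -0.0], [0.0, -0.0, -1.0]]
force: [0.7, -0.0, 0.1]
opening: 0.479
grasp_force: 0.0
time_s: 2.13
position: [0.4807, 0.0193, 0.2192]
tcp_rot: [[-0.973, -0.23, 0.001], [-0.23, 0.973, -0.001], [-0.001, -0.001, -1.0]]
force: [0.8, 1.0, 0.0]
opening: 0.011
grasp_force: 0.0
```

```bash
python3 -m handwheel '[[0.01,-0.026,0,0,0,0],[0.02,-0.052,-0.02,0,0,0],[0.028,-0.077,-0.04,0,0,0],[0.028,-0.077,-0.06,0,0,0],[0.028,-0.077,-0.08,0,0,0],[0.028,-0.077,-0.1,0,0,0],[0.028,-0.077,-0.112,0,0,0],[0.028,-0.077,-0.116,0,0,0]]'
python3 - <<'E'
from h import *
for c in("scene","top"):
    p,d=cams.capture(c)
    cv2.imwrite(f"pics/{c}1.png",p)
p=cv2.imread("pics/scene1.png")[130:260,120:300]
q=cv2.imread("pics/top1.png")[130:260,190:370]
cv2.imwrite("pics/c2.png",cv2.resize(np.vstack([p,q]),None,fx=2.3,fy=2.3,interpolation=cv2.INTER_CUBIC))
print(bot.read_state()["force"])
E
```

```text
time_s: 2.8
position: [0.5064, -0.0549, 0.101]
tcp_rot: [[-0.973, -0.231, -0.004], [-0.231, 0.973, 0.001], [0.003, 0.002, -1.0]]
force: [0.9, 0.3, 0.6]
opening: 0.006
grasp_force: 0.0
[ 0.40399974  0.57616833 -0.25319425]
```

View pics/c2.png

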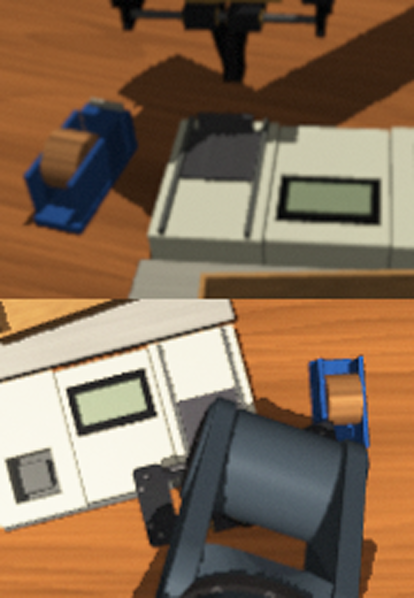

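```bash
python3 -m handwheel '[[0.0088,0.0021,0,0,0,0],[0.0175,0.0042,0,0,0,0],[0.0263,0.0063,0,0,0,0],[0.035,0.0083,0,0,0,0],[0.0438,0.0104,0,0,0,0],[0.0525,0.0125,0,0,0,0],[0.0613,0.0146,0,0,0,0],[0.068,0.0162,0,0,0,0]]'
python3 -m handwheel '[[0.002,0.0005,0,0,0,0],[0.004,0.001,0,0,0,0],[0.006,0.0014,0,0,0,0],[0.008,0.0019,0,0,0,0],[0.01,0.0024,0,0,0,0],[0.012,0.0029,0,0,0,0],[0.012,0.0029,0,0,0,0],[0.012,0.0029,0,0,0,0]]'
```

```text
time_s: 3.57
position: [0.577, -0.0386, 0.1029]
tcp_rot: [[-0.973, -0.231, 0.001], [-0.231, 0.973, -0.0], [-0.001, -0.0, -1.0]]
force: [-0.2, -1.0, 1.1]
opening: 0.002
grasp_force: 0.0
time_s: 4.23
position: [0.5876, -0.036, 0.1029]
tcp_rot: [[-0.973, -0.231, -0.0], [-0.231, 0.973, -0.0], [0.0, 0.0, -1.0]]
force: [0.2, -0.4, -0.3]
opening: 0.005
grasp_force: 0.0
```

```bash
python3 -m handwheel '[[0.001,0.0002,0,0,0,0],[0.002,0.0005,0,0,0,0],[0.003,0.0007,0,0,0,0],[0.004,0.0009,0,0,0,0],[0.005,0.0012,0,0,0,0],[0.005,0.0012,0,0,0,0],[0.005,0.0012,0,0,0,0],[0.005,0.0012,0,0,0,0]]'
python3 - <<'E'
from h import *
for c in("scene","top"):
    p,d=cams.capture(c);cv2.imwrite(f"pics/{c}2.png",p)
print(bot.read_state()["force"])
p=cv2.imread("pics/scene2.png")[120:260,130:300]
cv2.imwrite("pics/c3.png",cv2.resize(p,None,fx=4,fy=4,interpolation=cv2.INTER_CUBIC))
E
```

```text
time_s: 4.9
position: [0.5926, -0.0348, 0.1028]
tcp_rot: [[-0.973, -0.231, -0.0], [-0.231, 0.973, 0.0], [0.0, 0.0, -1.0]]
force: [0.2, 0.4, -0.8]
opening: 0.006
grasp_force: 0.0
[0.31505816 0.56896682 0.16866866]
```

View pics/c3.png

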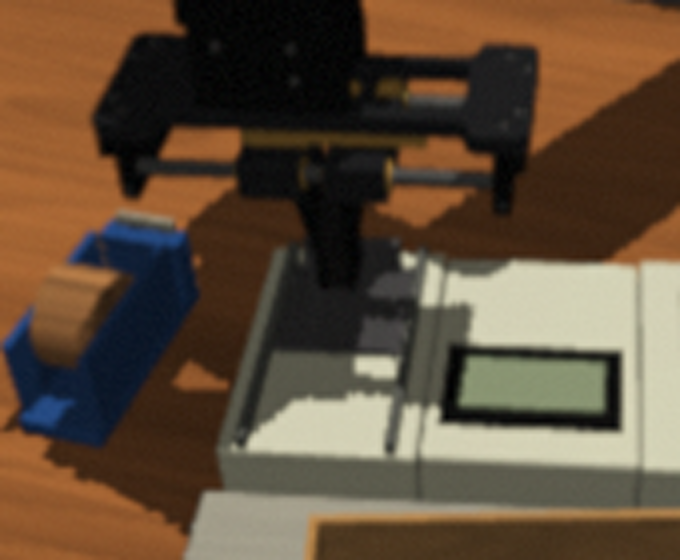

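```bash
python3 - <<'E'
from h import *
c=cams.calibration("scene");K=np.array(c["mtx"]);R=np.array(c["R"]);t=np.array(c["t"])
pr=lambda X:((cv2.projectPoints(np.array([X],float),cv2.Rodrigues(R)[0],t,K,np.array(c["dist_coeffs"]))[0][0,0]-[130,120])*4).round(0)
A=np.array([[.97287,-.23136],[.23136,.97287]]);o=np.array([.5457,.0530])
W=lambda x,y,z:[*(A@[x,y]+o),z]
for X in([.5926,-.0348,.078],[.5926,-.0348,.0838],[.5926,-.0348,.1028]):print(X,pr(X))
for n,q in dict(lip0=(-.027,-.1,.09),plateback=(.039,-.1,.07),liphere=(.035,-.1,.09),stopplateback=(.105,-.1,.07)).items():print(n,pr(W(*q)))
E
python3 - <<'E'
import cv2,numpy as np
p=cv2.imread("pics/scene2.png")[155:205,185:255]
q=cv2.imread("pics/scene0.png")[155:205,185:255]
a=cv2.resize(np.vstack([p,q]),None,fx=6,fy=6,interpolation=cv2.INTER_CUBIC)
cv2.imwrite("pics/c4.png",cv2.convertScaleAbs(a,alpha=2,beta=20))
E
```

```text
[0.5926, -0.0348, 0.078] [344. 315.]
[0.5926, -0.0348, 0.0838] [344. 307.]
[0.5926, -0.0348, 0.1028] [341. 278.]
lip0 [352. 232.]
plateback [334. 345.]
liphere [332. 310.]
stopplateback [311. 442.]
```

View pics/c4.png

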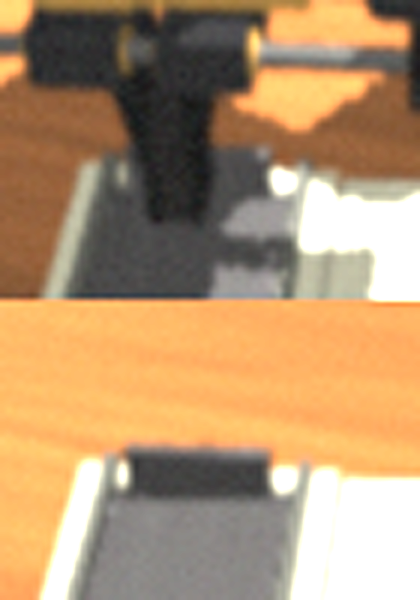

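Run:
```python
from h import *
p,d=cams.capture("scene")
c=cams.calibration("scene");K=np.array(c["mtx"]);R=np.array(c["R"]);t=np.array(c["t"])
A=np.array([[.97287,-.23136],[.23136,.97287]]);o=np.array([.5457,.0530])
def X(u,v,D):
    q=cv2.undistortPoints(np.array([[[u,v]]],float),K,np.array(c["dist_coeffs"]))[0,0]
    w=R.T@(np.array([q[0],q[1],1])*D-t); return (np.array([*(A.T@(w[:2]-o)),w[2]])*1000).round(0)
d0=np.load("pics/scened.npy")
for u in(214,225): 
  for v in range(168,202,2): print(u,v,X(u,v,d[v,u]),p[v,u],"| start",X(u,v,d0[v,u]))
```

```text
214 168 [ 63. -85. 186.] [11 12 12] | start [-179. -142.   -1.]
214 170 [ 32. -93. 157.] [ 8 10 11] | start [-168. -140.    1.]
214 172 [ 35. -93. 154.] [ 9 10 10] | start [-160. -138.    0.]
214 174 [ 36. -93. 150.] [9 7 7] | start [-150. -136.    2.]
214 176 [ 35. -93. 145.] [12 10 11] | start [-144. -136.    0.]
214 178 [ 36. -94. 141.] [ 8  8 10] | start [-134. -134.    2.]
214 180 [ 35. -94. 135.] [11 11 13] | start [ -20. -107.   90.]
214 182 [ 36. -94. 131.] [ 9  9 10] | start [ -19. -107.   85.]
214 184 [ 35. -95. 125.] [11 11 10] | start [ -19. -108.   79.]
214 186 [ 35. -95. 120.] [8 8 9] | start [ -20. -109.   73.]
214 188 [ 35. -96. 115.] [9 9 9] | start [ -16. -108.   71.]
214 190 [ 34. -97. 109.] [14 12 16] | start [ -12. -108.   69.]
214 192 [  -3. -106.   71.] [20 20 21] | start [  -5. -106.   70.]
214 194 [   3. -105.   71.] [27 27 27] | start [   3. -105.   71.]
214 196 [   8. -104.   69.] [28 29 28] | start [  11. -103.   73.]
214 198 [  17. -103.   72.] [28 29 29] | start [  14. -103.   70.]
214 200 [  22. -102.   72.] [27 26 27] | start [  23. -102.   72.]
225 16
[... 363 characters left out ...]
] | start [-138. -107.   -0.]
225 180 [-20. -84.  91.] [30 30 34] | start [-21. -84.  91.]
225 182 [-21. -84.  85.] [28 28 28] | start [-20. -84.  86.]
225 184 [-20. -85.  80.] [27 26 28] | start [-19. -84.  81.]
225 186 [-21. -85.  74.] [28 28 29] | start [-22. -85.  73.]
225 188 [-16. -84.  72.] [42 41 43] | start [-16. -84.  72.]
225 190 [-14. -84.  69.] [63 66 67] | start [-12. -84.  71.]
225 192 [ -5. -83.  71.] [67 67 70] | start [ -4. -83.  72.]
225 194 [  0. -82.  70.] [48 48 49] | start [  2. -82.  72.]
225 196 [  9. -81.  72.] [28 27 27] | start [  7. -81.  71.]
225 198 [ 13. -80.  71.] [31 31 32] | start [ 13. -80.  70.]
225 200 [ 20. -79.  71.] [63 65 65] | start [ 19. -79.  71.]
```

The depth shows that the lip and guard have not moved (lip still at x −20). The real fingertips are at z≈0.108, about 30 mm higher than the reported TCP implies, so the finger passed over the lip. I'll back off, lower the tool and check the tip height by depth.

```bash
python3 -m handwheel '[[-0.015,-0.0035,0,0,0,0],[-0.03,-0.007,0,0,0,0],[-0.045,-0.0107,0,0,0,0],[-0.06,-0.0143,0,0,0,0],[-0.075,-0.0178,0,0,0,0],[-0.085,-0.0203,0,0,0,0],[-0.085,-0.0203,-0.015,0,0,0],[-0.085,-0.0203,-0.028,0,0,0]]'
python3 -m handwheel '[[0,0,0,0,0,0],[0,0,0,0,0,0],[0,0,0,0,0,0],[0,0,0,0,0,0],[0,0,0,0,0,0],[0,0,0,0,0,0],[0,0,0,0,0,0],[0,0,0,0,0,0]]'
cat >> h.py <<'E'
A=np.array([[.97287,-.23136],[.23136,.97287]]);o=np.array([.5457,.0530])
def cloud(cam,d):
    c=cams.calibration(cam);K=np.array(c["mtx"]);R=np.array(c["R"]);t=np.array(c["t"])
    v,u=np.mgrid[:384,:512];q=cv2.undistortPoints(np.dstack([u,v]).reshape(-1,1,2).astype(float),K,np.array(c["dist_coeffs"]))[:,0]
    w=(np.c_[q,np.ones(len(q))]*d.reshape(-1,1)-t)@R
    return np.c_[(w[:,:2]-o)@A,w[:,2]].reshape(384,512,3)*1000
E
python3 - <<'E'
from h import *
p,d=cams.capture("scene");P=cloud("scene",d)
s=bot.read_state();print((np.array(s["position"])[:2]-o)@A,s["position"][2])
for v in range(150,190,3): print(v,[P[v,u].round(0).tolist() for u in (214,218,222,226)])
E
```

```text
time_s: 5.72
position: [0.5078, -0.0555, 0.0753]
tcp_rot: [[-0.973, -0.23, 0.002], [-0.23, 0.973, -0.001], [-0.002, -0.001, -1.0]]
force: [0.2, 0.4, 0.3]
opening: 0.004
grasp_force: 0.0
time_s: 6.38
position: [0.5078, -0.0551, 0.0751]
tcp_rot: [[-0.973, -0.231, 0.0], [-0.231, 0.973, -0.0], [-0.0, -0.0, -1.0]]
force: [-0.2, 0.7, 0.3]
opening: 0.005
grasp_force: 0.0
[-0.06194251 -0.0963628 ] 0.07501523248579986
150 [[-23.0, -102.0, 164.0], [-57.0, -101.0, 141.0], [-24.0, -86.0, 164.0], [-24.0, -78.0, 165.0]]
153 [[-24.0, -102.0, 156.0], [-57.0, -101.0, 133.0], [-25.0, -86.0, 156.0], [-24.0, -78.0, 157.0]]
156 [[-50.0, -109.0, 130.0], [-52.0, -101.0, 129.0], [-52.0, -92.0, 129.0], [-51.0, -84.0, 130.0]]
159 [[-50.0, -110.0, 122.0], [-53.0, -102.0, 121.0], [-51.0, -93.0, 123.0], [-51.0, -84.0, 123.0]]
162 [[-201.0, -145.0, 2.0], [-48.0, -101.0, 116.0], [-52.0, -94.0, 114.0], [-51.0, -85.0, 115.0]]
165 [[-190.0, -143.0, 1.0], [-49.0, -102.0, 108.0], [-53.0, -94.0, 105.0], [-60.0, -87.0, 100.0]]
168 [[-174.0, -140.0, 3.0], [-50.0, -103.0, 99.0], [-52.0, -94.0, 98.0], [-60.0, -87.0, 92.0]]
171 [[-162.0, -138.0, 3.0], [-49.0, -103.0, 92.0], [-53.0, -95.0, 89.0], [-56.0, -87.0, 87.0]]
174 [[-152.0, -137.0, 1.0], [554.0, 29.0, 564.0], [-53.0, -96.0, 80.0], [-153.0, -106.0, 1.0]]
177 [[-139.0, -135.0, 1.0], [-140.0, -125.0, 1.0], [-139.0, -114.0, 2.0], [-140.0, -104.0, 2.0]]
180 [[-20.0, -107.0, 90.0], [-21.0, -99.0, 89.0], [-20.0, -90.0, 91.0], [-22.0, -82.0, 90.0]]
183 [[-19.0, -108.0, 83.0], [-19.0, -99.0, 83.0], [-19.0, -91.0, 84.0], [-20.0, -82.0, 83.0]]
186 [[-21.0, -109.0, 73.0], [-20.0, -100.0, 74.0], [-19.0, -91.0, 75.0], [-19.0, -83.0, 75.0]]
189 [[-12.0, -107.0, 72.0], [-13.0, -99.0, 71.0], [-13.0, -90.0, 72.0], [-15.0, -82.0, 71.0]]
```

```bash
python3 -m handwheel '[[0.0095,-0.001,0,0,0,0],[0.018,0.0013,0,0,0,0],[0.0263,0.0033,0,0,0,0],[0.033,0.005,0,0,0,0],[0.039,0.0064,0,0,0,0],[0.045,0.0078,0,0,0,0],[0.051,0.009,0,0,0,0],[0.057,0.0106,0,0,0,0]]'
python3 -m handwheel '[[0.004,0.001,0,0,0,0],[0.008,0.0019,0,0,0,0],[0.012,0.0029,0,0,0,0],[0.015,0.0036,0,0,0,0],[0.018,0.0043,0,0,0,0],[0.02,0.0048,0,0,0,0],[0.021,0.005,0,0,0,0],[0.022,0.0052,0,0,0,0]]'
python3 - <<'E'
from h import *
p,d=cams.capture("scene");P=cloud("scene",d)
s=bot.read_state();print((np.array(s["position"])[:2]-o)@A,s["position"][2],s["force"])
for v in range(174,225,3): print(v,[P[v,u].round(0).tolist() for u in (214,226)])
E
```

```text
time_s: 7.1
position: [0.5648, -0.0442, 0.0747]
tcp_rot: [[-0.973, -0.231, -0.001], [-0.231, 0.973, 0.0], [0.001, 0.0, -1.0]]
force: [-2.0, -1.6, 2.2]
opening: 0.0
grasp_force: 1.2
time_s: 7.77
position: [0.5864, -0.0389, 0.0748]
tcp_rot: [[-0.973, -0.231, -0.001], [-0.231, 0.973, 0.001], [0.0, 0.001, -1.0]]
force: [-2.3, 0.7, 1.6]
opening: 0.003
grasp_force: 1.0
[ 0.01852932 -0.09891186] 0.07477380766200681 [-1.49704618  0.91817762 -0.19199656]
174 [[56.0, -88.0, 167.0], [56.0, -66.0, 168.0]]
177 [[57.0, -88.0, 160.0], [57.0, -66.0, 161.0]]
180 [[24.0, -97.0, 126.0], [56.0, -67.0, 154.0]]
183 [[27.0, -97.0, 121.0], [-40.0, -86.0, 66.0]]
186 [[28.0, -97.0, 114.0], [-31.0, -85.0, 66.0]]
189 [[29.0, -98.0, 107.0], [-24.0, -84.0, 63.0]]
192 [[29.0, -98.0, 99.0], [-17.0, -83.0, 60.0]]
195 [[29.0, -99.0, 91.0], [-17.0, -84.0, 52.0]]
198 [[36.0, -98.0, 90.0], [34.0, -74.0, 89.0]]
201 [[37.0, -98.0, 83.0], [37.0, -74.0, 84.0]]
204 [[35.0, -99.0, 72.0], [35.0, -75.0, 74.0]]
207 [[40.0, -99.0, 69.0], [41.0, -74.0, 71.0]]
210 [[51.0, -97.0, 71.0], [49.0, -73.0, 71.0]]
213 [[58.0, -96.0, 70.0], [57.0, -72.0, 71.0]]
216 [[66.0, -95.0, 69.0], [66.0, -71.0, 71.0]]
219 [[76.0, -93.0, 72.0], [73.0, -70.0, 71.0]]
222 [[82.0, -92.0, 70.0], [80.0, -69.0, 69.0]]
```

```bash
python3 -m handwheel '[[0.001,0.0002,0,0,0,0],[0.0015,0.0004,0,0,0,0],[0.002,0.0005,0,0,0,0],[0.0025,0.0006,0,0,0,0],[0.003,0.0007,0,0,0,0],[0.0035,0.0008,0,0,0,0],[0.004,0.0009,0,0,0,0],[0.004,0.0009,0,0,0,0]]'
python3 -m handwheel '[[0.0005,0.0001,0,0,0,0],[0.001,0.0002,0,0,0,0],[0.001,0.0002,0,0,0,0],[0.0015,0.0003,0,0,0,0],[0.0015,0.0003,0,0,0,0],[0.002,0.0004,0,0,0,0],[0.002,0.0004,0,0,0,0],[0.002,0.0004,0,0,0,0]]'
```

```text
time_s: 8.48
position: [0.5907, -0.0384, 0.0748]
tcp_rot: [[-0.973, -0.231, 0.0], [-0.231, 0.973, 0.0], [-0.0, -0.0, -1.0]]
force: [-1.7, 0.6, 0.2]
opening: 0.004
grasp_force: 0.9
time_s: 9.15
position: [0.5917, -0.0381, 0.0748]
tcp_rot: [[-0.973, -0.231, -0.002], [-0.231, 0.973, -0.0], [0.002, 0.0, -1.0]]
force: [-5.6, -0.1, -0.1]
opening: 0.006
grasp_force: 2.5
```

```bash
python3 -m handwheel '[[0.0005,0.0001,0,0,0,0],[0.001,0.0002,0,0,0,0],[0.001,0.0002,0,0,0,0],[0.0015,0.0003,0,0,0,0],[0.0015,0.0003,0,0,0,0],[0.002,0.0005,0,0,0,0],[0.002,0.0005,0,0,0,0],[0.002,0.0005,0,0,0,0]]'
```

```text
time_s: 9.82
position: [0.5917, -0.038, 0.0747]
tcp_rot: [[-0.973, -0.232, -0.006], [-0.232, 0.973, -0.001], [0.006, 0.001, -1.0]]
force: [-8.5, -2.1, 3.9]
opening: 0.006
grasp_force: 4.5
```

```bash
python3 -m handwheel '[[-0.003,-0.0007,0,0,0,0],[-0.008,-0.0019,0,0,0,0],[-0.014,-0.0033,0,0,0,0],[-0.02,-0.0048,0,0,0,0],[-0.025,-0.006,0,0,0,0],[-0.026,-0.0062,0,0,0,0],[-0.026,-0.0062,0,0,0,0],[-0.026,-0.0062,0,0,0,0]]'
python3 - <<'E'
from h import *
p,d=cams.capture("scene");P=cloud("scene",d)
s=bot.read_state();print((np.array(s["position"])[:2]-o)@A,s["position"][2],s["force"])
for v in range(177,207,2): print(v,[P[v,u].round(0).tolist() for u in (210,214,218,222,226)])
cv2.imwrite("pics/c5.png",cv2.resize(p[140:240,170:290],None,fx=5,fy=5,interpolation=cv2.INTER_CUBIC))
E
```

```text
time_s: 10.48
position: [0.569, -0.0438, 0.075]
tcp_rot: [[-0.973, -0.231, 0.001], [-0.231, 0.973, -0.0], [-0.001, -0.0, -1.0]]
force: [0.1, 0.3, 0.0]
opening: 0.005
grasp_force: 0.0
[ 0.00039809 -0.09960392] 0.07495928090437239 [-0.3877576   0.54037264  0.54868109]
177 [[13.0, -107.0, 124.0], [10.0, -99.0, 122.0], [13.0, -91.0, 125.0], [-141.0, -115.0, 1.0], [-143.0, -105.0, 0.0]]
179 [[11.0, -108.0, 117.0], [10.0, -100.0, 117.0], [12.0, -91.0, 119.0], [-133.0, -114.0, 1.0], [-133.0, -103.0, 2.0]]
181 [[12.0, -108.0, 113.0], [11.0, -100.0, 113.0], [12.0, -92.0, 114.0], [-126.0, -113.0, -0.0], [-127.0, -103.0, -0.0]]
183 [[13.0, -108.0, 109.0], [11.0, -101.0, 108.0], [11.0, -92.0, 108.0], [-39.0, -95.0, 67.0], [-40.0, -86.0, 66.0]]
185 [[12.0, -109.0, 103.0], [11.0, -101.0, 102.0], [13.0, -92.0, 105.0], [-36.0, -94.0, 64.0], [-34.0, -85.0, 65.0]]
187 [[-24.0, -119.0, 66.0], [10.0, -102.0, 96.0], [10.0, -93.0, 97.0], [-25.0, -93.0, 67.0], [-29.0, -85.0, 64.0]]
189 [[-19.0, -118.0, 65.0], [11.0, -102.0, 92.0], [13.0, -93.0, 94.0], [-22.0, -92.0, 64.0], [-19.0, -83.0, 67.0]]
191 [[-15.0
[... 198 characters left out ...]
17.0, -83.0, 58.0]]
195 [[-15.0, -118.0, 51.0], [-20.0, -111.0, 48.0], [-24.0, -103.0, 45.0], [-21.0, -93.0, 48.0], [-19.0, -84.0, 50.0]]
197 [[-14.0, -119.0, 46.0], [-19.0, -111.0, 42.0], [-24.0, -103.0, 39.0], [-21.0, -94.0, 42.0], [-17.0, -84.0, 46.0]]
199 [[42.0, -105.0, 92.0], [39.0, -97.0, 90.0], [554.0, 29.0, 564.0], [38.0, -82.0, 90.0], [39.0, -73.0, 92.0]]
201 [[40.0, -106.0, 85.0], [40.0, -97.0, 86.0], [42.0, -89.0, 88.0], [42.0, -81.0, 89.0], [40.0, -73.0, 87.0]]
203 [[41.0, -106.0, 81.0], [41.0, -98.0, 81.0], [40.0, -90.0, 81.0], [41.0, -82.0, 82.0], [40.0, -74.0, 82.0]]
205 [[41.0, -106.0, 75.0], [41.0, -98.0, 76.0], [41.0, -90.0, 76.0], [40.0, -82.0, 76.0], [41.0, -74.0, 77.0]]
```

View pics/c5.png

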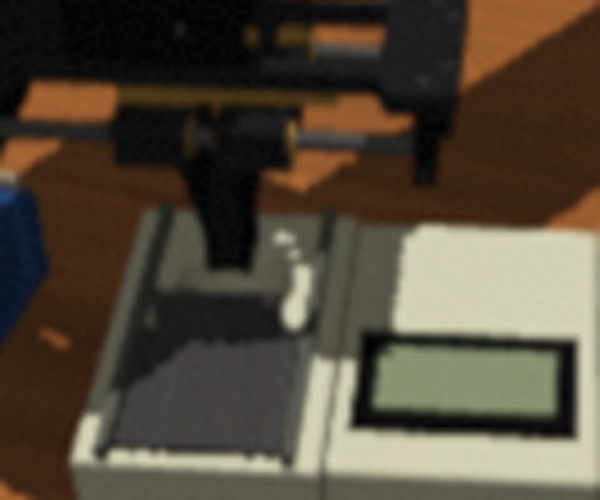

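The guard is fully back (lip rear face at about 40 mm, force rising against the stop) and the finger is centred over the open well. Descending.

```bash
python3 -m handwheel '[[0,0,-0.004,0,0,0],[0,0,-0.009,0,0,0],[0,0,-0.014,0,0,0],[0,0,-0.019,0,0,0],[0,0,-0.024,0,0,0],[0,0,-0.028,0,0,0],[0,0,-0.03,0,0,0],[0,0,-0.03,0,0,0]]'
python3 - <<'E'
from h import *
p,d=cams.capture("scene");P=cloud("scene",d)
s=bot.read_state();print((np.array(s["position"])[:2]-o)@A,s["position"][2],s["force"])
m=(p.max(2)<45)&(P[...,2]>93)&(P[...,2]<400)
Q=P[m]
for y in range(-220,40,20):
    q=Q[(Q[:,1]>=y)&(Q[:,1]<y+20)]
    if len(q)>5: print(y,len(q),np.percentile(q[:,2],[0,5]).round())
E
```

```text
time_s: 11.2
position: [0.5682, -0.0436, 0.0441]
tcp_rot: [[-0.973, -0.231, -0.001], [-0.231, 0.973, 0.0], [0.001, 0.001, -1.0]]
force: [0.1, -0.1, -0.3]
opening: 0.006
grasp_force: 0.0
[-0.00024431 -0.09925575] 0.044463699138733756 [ 0.14374836 -0.2287897   0.21097453]
-200 189 [121. 129.]
-180 359 [118. 126.]
-160 623 [128. 136.]
-140 1035 [123. 139.]
-120 1488 [ 94. 131.]
-100 1354 [ 93. 136.]
-80 1123 [122. 141.]
-60 912 [129. 156.]
-40 887 [130. 154.]
-20 522 [121. 137.]
0 291 [ 94. 109.]
20 564 [ 93. 105.]
```

```bash
python3 -m handwheel '[[0,0,-0.001,0,0,0],[0,0,-0.002,0,0,0],[0,0,-0.003,0,0,0],[0,0,-0.004,0,0,0],[0,0,-0.005,0,0,0],[0,0,-0.006,0,0,0],[0,0,-0.007,0,0,0],[0,0,-0.007,0,0,0]]'
python3 -m handwheel '[[0,0,-0.001,0,0,0],[0,0,-0.002,0,0,0],[0,0,-0.003,0,0,0],[0,0,-0.003,0,0,0],[0,0,-0.003,0,0,0],[0,0,-0.003,0,0,0],[0,0,-0.003,0,0,0],[0,0,-0.003,0,0,0]]'
```

```text
time_s: 11.92
position: [0.5687, -0.0437, 0.0379]
tcp_rot: [[-0.973, -0.231, 0.0], [-0.231, 0.973, -0.0], [-0.0, -0.0, -1.0]]
force: [-0.2, 0.3, 2.2]
opening: 0.005
grasp_force: 0.9
time_s: 12.58
position: [0.5687, -0.0437, 0.0349]
tcp_rot: [[-0.973, -0.231, 0.0], [-0.231, 0.973, -0.0], [-0.0, -0.0, -1.0]]
force: [-0.6, -0.0, 4.5]
opening: 0.007
grasp_force: 1.8
```

```bash
python3 -m handwheel '[[0,0,-0.001,0,0,0],[0,0,-0.002,0,0,0],[0,0,-0.003,0,0,0],[0,0,-0.0035,0,0,0],[0,0,-0.004,0,0,0],[0,0,-0.004,0,0,0],[0,0,-0.004,0,0,0],[0,0,-0.004,0,0,0]]'
```

```text
time_s: 13.25
position: [0.5687, -0.0437, 0.0325]
tcp_rot: [[-0.973, -0.231, 0.001], [-0.231, 0.973, -0.0], [-0.0, -0.0, -1.0]]
force: [-3.8, 0.1, 16.1]
opening: 0.002
grasp_force: 7.8
```

Bottomed out (16 N, travel stopped). I'll hold for about 2 s in total, then lift out.

```bash
Z='' ; python3 -m handwheel '[[0,0,0,0,0,0],[0,0,0,0,0,0],[0,0,0,0,0,0],[0,0,0,0,0,0],[0,0,0,0,0,0],[0,0,0,0,0,0],[0,0,0,0,0,0],[0,0,0,0,0,0]]'
python3 -m handwheel '[[0,0,0,0,0,0],[0,0,0,0,0,0],[0,0,0,0,0,0],[0,0,0,0,0,0],[0,0,0,0,0,0],[0,0,0,0,0,0],[0,0,0,0,0,0],[0,0,0,0,0,0]]'
python3 -m handwheel '[[0,0,0,0,0,0],[0,0,0,0,0,0],[0,0,0.005,0,0,0],[0,0,0.012,0,0,0],[0,0,0.022,0,0,0],[0,0,0.035,0,0,0],[0,0,0.05,0,0,0],[0,0,0.07,0,0,0]]'
python3 -m handwheel '[[0,0,0.03,0,0,0],[0,0,0.06,0,0,0],[0,0,0.09,0,0,0],[-0.03,0,0.1,0,0,0],[-0.06,0,0.1,0,0,0],[-0.09,0,0.1,0,0,0],[-0.11,0,0.1,0,0,0],[-0.12,0,0.1,0,0,0]]'
python3 -m handwheel '[[0,0,0,0,0,0],[0,0,0,0,0,0],[0,0,0,0,0,0],[0,0,0,0,0,0],[0,0,0,0,0,0],[0,0,0,0,0,0],[0,0,0,0,0,0],[0,0,0,0,0,0]]'
python3 - <<'E'
from h import *
p,d=cams.capture("scene");P=cloud("scene",d);print(bot.read_state()["force"])
for v in range(183,215,3): print(v,[P[v,u].round(0).tolist() for u in (210,218,226)])
cv2.imwrite("pics/c6.png",cv2.resize(p[100:300,130:400],None,fx=2.9,fy=2.9,interpolation=cv2.INTER_CUBIC))
E
```

```text
time_s: 13.92
position: [0.5687, -0.0437, 0.0325]
tcp_rot: [[-0.973, -0.231, 0.001], [-0.231, 0.973, -0.0], [-0.001, -0.0, -1.0]]
force: [-3.5, 1.0, 15.7]
opening: 0.008
grasp_force: 7.8
time_s: 14.58
position: [0.5687, -0.0437, 0.0325]
tcp_rot: [[-0.973, -0.231, 0.001], [-0.231, 0.973, -0.0], [-0.001, -0.0, -1.0]]
force: [-3.5, 0.5, 16.3]
opening: 0.0
grasp_force: 7.8
time_s: 15.25
position: [0.5676, -0.0434, 0.1005]
tcp_rot: [[-0.973, -0.231, -0.003], [-0.231, 0.973, 0.001], [0.003, 0.001, -1.0]]
force: [0.3, 0.3, 0.3]
opening: 0.005
grasp_force: 0.0
time_s: 15.92
position: [0.4451, -0.0428, 0.2009]
tcp_rot: [[-0.973, -0.231, -0.003], [-0.231, 0.973, 0.001], [0.003, 0.002, -1.0]]
force: [0.3, 0.3, -0.3]
opening: 0.005
grasp_force: 0.0
time_s: 16.58
position: [0.4489, -0.0437, 0.2007]
tcp_rot: [[-0.973, -0.231, -0.0], [-0.231, 0.973, 0.0], [0.0, 0.0, -1.0]]
force: [-0.5, -0.5, -0.1]
opening: 0.008
grasp_force: 0.0
[ 0.33133727 -0.14981656 -0.28140251]
183 [[-39.0, -121.0, 65.0], [-39.0, -104.0, 66.0], [-40.0, -86.0, 67.0]]
186 [[-29.0, -120.0, 65.0], [-30.0, -102.0, 65.0], [-32.0, -85.0, 64.0]]
189 [[-19.0, -118.0, 65.0], [-23.0, -101.0, 63.0], [-22.0, -84.0, 65.0]]
192 [[-15.0, -118.0, 60.0], [-24.0, -102.0, 53.0], [-17.0, -83.0, 60.0]]
195 [[-16.0, -119.0, 50.0], [-22.0, -102.0, 46.0], [-18.0, -84.0, 51.0]]
198 [[36.0, -106.0, 90.0], [37.0, -90.0, 91.0], [-18.0, -84.0, 42.0]]
201 [[42.0, -105.0, 87.0], [39.0, -90.0, 85.0], [40.0, -73.0, 87.0]]
204 [[42.0, -106.0, 79.0], [42.0, -90.0, 79.0], [42.0, -74.0, 81.0]]
207 [[43.0, -106.0, 71.0], [42.0, -90.0, 72.0], [41.0, -74.0, 72.0]]
210 [[52.0, -105.0, 72.0], [51.0, -89.0, 71.0], [47.0, -74.0, 69.0]]
213 [[58.0, -104.0, 69.0], [58.0, -88.0, 71.0], [56.0, -72.0, 70.0]]
```

View pics/c6.png

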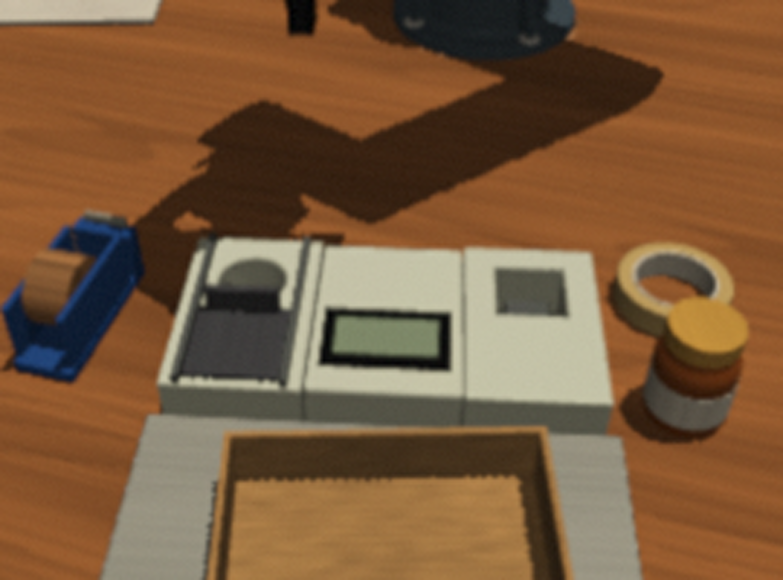

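The guard is fully back with the round well uncovered (around 253,278 in the crop), the loose objects haven't moved, and the arm is clear. The key was held down for about 1.9 s. Handing in.

```bash
python3 -c "
from rig import bot
print(bot.hand_in())"
```

```text
the job is handed in; nothing more can be done
None
```

I handed the job in at about 17 s: the guard is fully back and left open, the zero key was pressed to its stop, held for about 1.9 s and released, and the square key and loose items were untouched (my first push went over the guard's lip without touching it, so I repeated it lower).

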